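# Fade from intro music to voice on a podcast mixer

### The arm

A 7-joint arm with a two-finger parallel gripper is mounted at the origin on a cart in front of the work surface, level with it; the furniture and walls round the work are solid. World frame = base frame: x ahead of the robot, y to its left, z up, the work surface at z = 0. Lengths are in m, angles in rad, forces in N, time in s.
With the tool pointing down it reaches from about 0.425 to 0.875 m from the base axis. Payload 4.7 kg.
Tool frame: the origin (TCP) lies at the very end of the fingers, on their centre line; the grasp point (between the pads) lies 19 mm behind it; z points along the fingers, y is the line along which they close (so a half turn about z gives the same grasp; the last joint's range is limited). The gripper opens to 87 mm and grips with 3 to 60 N. Pads are 19 mm wide; open, the fingers measure 117 mm over their backs; the gripper's body (75 mm by 190 mm) begins 51 mm behind the grasp point.
Start: joints at [1.126, 0.321, -0.07, 1.45, 0.023, 1.371, -0.057], TCP at [0.288, -0.583, 0.201] pointing down, gripper open.
Joint ranges: [-2.86, 2.86], [-0.3, 2.09], [-1.38, 1.24], [0.06, 2.45], [-1.56, 4.7], [0.09, 2.05], [-2.69, 2.69]. Speed limits (rad/s): [2.57, 2.57, 3.14, 3.14, 3.14, 3.14, 3.14].

### API

Orientations are given as a rotation vector (axis times angle).
In Python, from bench import ctrl, vision gives the robot as it stands.
- The arm moves only by the tool jog_arm, never from a script. Its argument "increments" is a list of rows, each an object of numbers: "tx", "ty", "tz": the shift along the tool's x, y, z in mm; "wx", "wy", "wz": the turn, a rotation vector about the tool's x, y, z in rad; "gripper": the opening, from 0 (shut) to 1 (fully open). In form: [{"tx": .., "ty": .., "tz": .., "wx": .., "wy": .., "wz": .., "gripper": ..}, ...]. A call has exactly 5 rows; each row is the pose to reach, as a shift and turn from the pose commanded when the call began, along the tool's axes at that moment; what a row does not reach only later rows make up. A row lasts 1/12 s, in which the tool goes at most 41.7 mm and 7.16 degrees, less where a joint would pass 70% of its speed; a pose out of reach is approached as far as the arm can. A call with a gripper value outside its range is refused whole. The fingers move at their own pace and stop on an object; "grip_force" is the grip in N (left out, the last holds). Time passes only in rows, so rows that repeat a pose let the fingers close, or fill a call up. It gives the time, the measured TCP pose, the force, the opening and the grip force at its end, in the units of the state.
- ctrl.get_state(): the state, without advancing time (a new reading comes with each control period).
- vision.get_image(name): name is "scene" or "top"; returns a dict with "color" (420x560x3 uint8, blue, green, red), "fx", "fy", "cx", "cy" (pixels), "extrinsics" (4x4, takes a point from world to camera coordinates). Camera axes: x right, y down, z forward; pixel columns grow to the right and rows downward; lengths in m; the calibration is good to about 2 mm. A picture is of the moment at which its call begins. There is no depth.
- ctrl.close_job(): hands the job in; it is judged then, once.
Trained networks look in the newest picture that a camera, given by its name, has taken for a name from the list of things; names that differ only in an ending like _2 or _b are one class to them, and where a whole thing is asked for, a point or a joint stands for the part that bears it (a point fixed in the world has none). Each returns a list of dicts, best first, with "conf" (0 to 1); they miss things now and then, are a little off and sometimes report something else, mostly with a low value. They report only what shows in the picture. A call takes as long as a camera call.
- vision.spot_in(camera, thing): "bbox" ([left, top, right, bottom] in pixels, round what is visible of it).
The state is a dict: "time": time; "joint_positions": joint angles; "qd": joint speeds; "joint_torque": joint torques, N m; "position": TCP position; "tool_rot": TCP orientation; "ft_force": force on the tool from outside, world axes, zero at the start; "torque": the same for the moment, N m; "grip_width": opening from 0.0 (shut) to 1.0 (fully open); "grip_force": force on a finger pad.
Only numpy, scipy, OpenCV 4.12 (cv2) and the standard library are available. Lean on these libraries where they do the work, as an engineer would, in place of code of your own. Each camera call takes 0.05 s, during which the arm holds its last target. There are 200 camera calls.

### The job

The show is starting: on the mixer, first push the blue-capped voice fader up to the bold white mark beside its slot, then fade out the music by pushing the orange-capped fader slowly (never faster than 10 cm a second) all the way down to the near end of its slot, and only then press the red mute key on that same strip until it stays down. Work lightly with the fingertips, without picking anything up; leave the white guest faders, the other red keys and the things on the desk as they are.

Things in the scene. Friction and masses are not known exactly. Their poses are not given: they have to be found in the camera images.
- mixer: low black mixer with grey cheeks, fixed, 258 (deep) x 222 (wide) x 47 mm; flat faceplate 43 mm above the desk. Origin: centre of the underside; x from near to far edge (along the slots), y left, z up. Four like strips 48 mm apart, in an order that varies: blue cap = voice, orange = music, white = guests. On each, near to far: fader slot with white ticks 10 mm apart, red key, fixed knob 15 mm high
- voice_cap (a point): centre of the top of the blue (voice) fader cap. The cap is a 24 x 14 x 14 mm rounded block (24 along its slot, 14 across it); its top stands 16 mm and its underside 2 mm above the faceplate. x axis: along the slot, away from the near end; z up
- voice_fader (a joint): travel of the blue (voice) fader in m: 0 at the near end of its slot (fully down, silent), 0.070 at the far end; stays where it is left, about 1.2 N of friction
- voice_unity (a point): point on the faceplate surface, in the middle of the voice slot, level with the one bold white mark (a thick double tick beside the slot; 50 mm from the near end of the travel, 20 mm from the far end, so joint voice_fader reads 0.050 there). The cap is on the mark when its black centre line is level with it
- music_cap (a point): centre of the top of the orange (music) fader cap. The cap is a 24 x 14 x 14 mm rounded block (24 along its slot, 14 across it); its top stands 16 mm and its underside 2 mm above the faceplate. x axis: along the slot, away from the near end; z up
- music_fader (a joint): travel of the orange (music) fader in m: 0 at the near end of its slot (fully down, silent), 0.070 at the far end; stays where it is left, about 1.2 N of friction
- music_mute_top (a point): centre of the top of the red mute key of the music channel, 70 mm beyond the far end of that fader's travel. The key is 18 x 16 mm (18 along the strip) and stands 8 mm above the faceplate when up
- music_mute (a joint): how far the music mute key is pressed in m: 0 up (not muted), 0.004 fully down (muted). It takes about 3 N and stays down once pressed
- guest_a_fader (a joint): travel of the first white (guest) fader in m, 0 to 0.070; to be left alone. Its cap is like the others
- guest_a_mute (a joint): press of the red key on the first guest strip in m (0 up, 0.004 down); to be left alone
- guest_b_fader (a joint): travel of the second white (guest) fader in m, 0 to 0.070; to be left alone. Its cap is like the others
- guest_b_mute (a joint): press of the red key on the second guest strip in m (0 up, 0.004 down); to be left alone
- voice_mute (a joint): press of the red key on the voice strip in m (0 up, 0.004 down); to be left alone
- notes_pad: bystander: pale pad of sticky notes, 66 x 66 x 13 mm, in front of the laptop, right of the mixer; origin: centre of its underside
- eraser: bystander: white vinyl eraser in a black sleeve, 46 x 19 x 12 mm, near the desk edge left of the mixer; origin: centre of its underside
- clip_tin: bystander: round green tin of paper clips, 57 mm across, 26 mm high, to the left of the mixer; origin: centre of its underside
- guest_a_cap (a point): centre of the top of that white fader cap (same size as the blue one)
- guest_b_cap (a point): centre of the top of that white fader cap (same size as the blue one)
- voice_strip: faceplate of the blue-capped voice channel with all that is on it, 246 x 47 x 3 mm; origin: centre of its underside, 3 mm below the surface; axes as the mixer's; along x in its frame: near end of the fader travel at -0.085, bold mark -0.035, far end -0.015, key +0.055, knob +0.098
- music_strip: faceplate of the orange-capped music channel with all that is on it, 246 x 47 x 3 mm; origin: centre of its underside, 3 mm below the surface; axes as the mixer's; along x in its frame: near end of the fader travel at -0.085, bold mark -0.035, far end -0.015, key +0.055, knob +0.098
- guest_a_strip: faceplate of the first guest channel with all that is on it, 246 x 47 x 3 mm; origin: centre of its underside, 3 mm below the surface; axes as the mixer's; laid out like the others
- guest_b_strip: faceplate of the second guest channel with all that is on it, 246 x 47 x 3 mm; origin: centre of its underside, 3 mm below the surface; axes as the mixer's; laid out like the others

How it is judged:
On the way, in this order (a step that is already met when the one before it is completed fails the run):
1. the voice fader stands on the bold mark (within 5 mm) while the music still plays (value of joint voice_fader between 0.045 and 0.055 m and value of joint music_fader above 0.035 m), for 0.3 s.
2. the music fader is fully down (value of joint music_fader below 0.004 m and value of joint voice_fader between 0.045 and 0.055 m), for 0.2 s.
3. the music mute key is pressed down (value of joint music_mute above 0.003 m), for 0.2 s.
At the end, for the whole second after the job is handed in: the voice fader within 5 mm of the bold mark, the music fader within 4 mm of the near end, the music mute key down (over 3 mm of its 4 mm); guest faders within 5 mm of where they were, the other keys up, and notes, eraser and tin within 15 mm of where they stood (all of step 2 and value of joint music_mute above 0.003 m and distance of each of guest_a_cap, guest_b_cap from where it was at the start of the episode below 0.005 m and value of joint each of guest_a_mute, guest_b_mute, voice_mute below 0.002 m and distance of each of notes_pad, eraser, clip_tin from where it was at the start of the episode below 0.015 m); the robot touches nothing.
It fails at once if the music is cut rather than faded: its fader moves down faster than 10 cm/s (velocity of joint music_fader below -0.1 m/s).
It fails at once if a guest fader is moved by more than 5 mm, or a mute key of another channel is pressed (distance of any of guest_a_cap, guest_b_cap from where it was at the start of the episode above 0.005 m or value of joint any of guest_a_mute, guest_b_mute, voice_mute above 0.002 m).
It fails at once if the music is muted before its fader is fully down (value of joint music_mute above 0.002 m and value of joint music_fader above 0.006 m).
It fails at once if the mixer is leaned on with more than 40 N (contact force between the fingers and mixer above 40 N or contact force between the fingers and voice_strip above 40 N or contact force between the fingers and music_strip above 40 N or contact force between the fingers and guest_a_strip above 40 N or contact force between the fingers and guest_b_strip above 40 N).
It fails at once if a bystander (notes, eraser, tin) is shifted or lifted by more than 15 mm (distance of any of notes_pad, eraser, clip_tin from where it was at the start of the episode above 0.015 m).
It also fails if it takes over 51 s, if anything falls off the work surface, if the arm or the gripper's body presses on something with over 40 N, if the wrist force passes 120 N, or if a joint passes its speed limit or range.

## Working session

There is one attempt and no reset: what is moved stays moved. The work goes in short steps, Python scripts to look and compute and a tool call to move; the robot and the scene stay as the last step left them, time stands still between calls to the robot, and variables do not carry over. Pictures are saved under pics/ and viewed, at most 10 in all, crops included, and the job is handed in when it is done.

Besides the shell and the picture viewer there is one more tool, called after "Call:" as name(argument=value, ...), one argument or row to a line, values as JSON. jog_arm: Moves the arm, as the interface text tells. Its arguments: {"type":"object","properties":{"increments":{"type":"array"},"grip_force":{"type":"number"}},"required":["increments"]}

```bash
mkdir -p pics
cat > h.py <<'E'
import numpy as np, cv2
from bench import ctrl, vision
def ray(im,u,v,z):
    E=np.array(im["extrinsics"]);R=E[:3,:3];t=E[:3,3];c=-R.T@t
    d=R.T@np.array([(u-im["cx"])/im["fx"],(v-im["cy"])/im["fy"],1]);return c+d*(z-c[2])/d[2]
def proj(im,p):
    E=np.array(im["extrinsics"]);q=E[:3,:3]@np.array(p)+E[:3,3];return im["fx"]*q[0]/q[2]+im["cx"],im["fy"]*q[1]/q[2]+im["cy"]
E
python3 - <<'E'
from h import *
ims={}
for n in ("top","scene"):
    im=vision.get_image(n);ims[n]=im
    cv2.imwrite(f"pics/{n}0.png",im["color"])
    E=np.array(im["extrinsics"]);print(n,im["fx"],(-E[:3,:3].T@E[:3,3]).round(3),E[:3,:3].round(2).tolist())
im=ims["top"]
for t,z in (("mixer",.043),("voice_cap",.059),("music_cap",.059),("guest_a_cap",.059),("music_mute_top",.051),("voice_unity",.043),("voice_strip",.043),("music_strip",.043),("notes_pad",.01),("eraser",.01),("clip_tin",.02)):
    for r in vision.spot_in("top",t)[:3]:
        b=r["bbox"];print(t,round(r["conf"],2),np.round(b),ray(im,(b[0]+b[2])/2,(b[1]+b[3])/2,z).round(4))
s=ctrl.get_state();print(s["time"],s["position"],s["tool_rot"],s["ft_force"])
E
```

```text
top 445.89936159066684 [ 0.386 -0.028  1.132] [[-0.02, -1.0, -0.01], [-0.99, 0.02, -0.15], [0.15, 0.01, -0.99]]
scene 501.28458302596374 [-0.041  0.531  0.895] [[-0.7, -0.72, -0.01], [-0.49, 0.49, -0.72], [0.52, -0.5, -0.69]]
mixer 0.84 [207. 137. 301. 248.] [0.6008 0.0307 0.043 ]
mixer 0.64 [242. 218. 249. 230.] [0.5227 0.053  0.043 ]
voice_cap 0.62 [243. 217. 248. 230.] [0.5219 0.0524 0.059 ]
voice_cap 0.62 [280. 197. 288. 208.] [ 0.571  -0.0425  0.059 ]
voice_cap 0.56 [145. 249. 164. 257.] [0.4543 0.272  0.059 ]
music_cap 0.7 [252. 146. 275. 241.] [0.5953 0.0067 0.059 ]
music_cap 0.57 [226. 200. 227. 205.] [0.5744 0.0982 0.059 ]
guest_a_cap 0.63 [252. 145. 278. 244.] [0.5932 0.0039 0.059 ]
voice_unity 0.57 [231. 145. 257. 243.] [0.5982 0.056  0.043 ]
voice_unity 0.18 [279. 163. 286. 172.] [ 0.6636 -0.0412  0.043 ]
voice_strip 0.96 [235. 148. 259. 247.] [0.5888 0.0485 0.043 ]
music_strip 0.59 [213. 146. 236. 248.] [0.5913 0.1046 0.043 ]
notes_pad 0.57 [397. 239. 424. 270.] [ 0.4415 -0.3563  0.01  ]
eraser 0.63 [146. 247. 164. 259.] [0.4579 0.2838 0.01  ]
clip_tin 0.27 [252. 146. 276. 243.] [0.6003 0.008  0.02  ]
0.65 [ 0.28783042 -0.58283363  0.2014035 ] [ 3.05920657e+00  7.14284607e-01 -3.12656725e-05] [0.37951559 0.14338305 0.26629819]
```

View pics/top0.png

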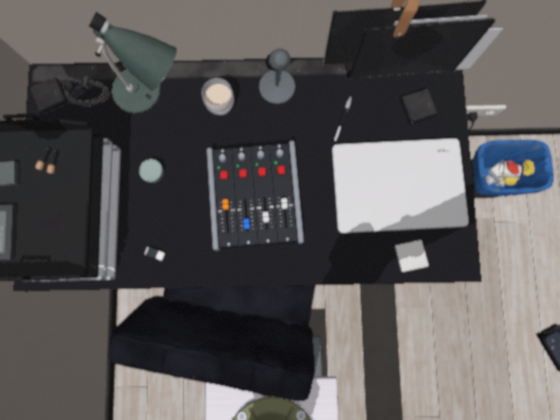

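View pics/scene0.png

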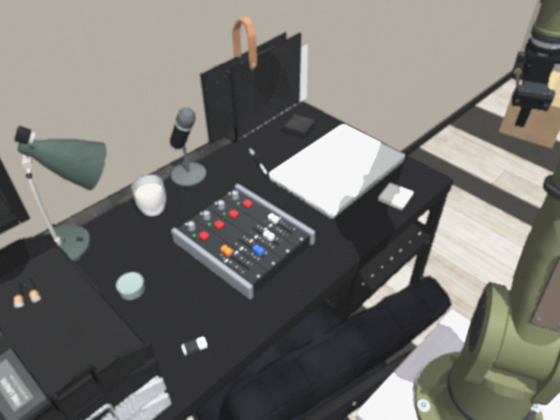

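The top view shows four strips: orange cap leftmost (225,204), blue second (246,224), white caps at (265,216) and (284,203), and red keys at v≈174. Next I fit the mixer pose to the coloured blobs in both cameras.

```bash
cat > fit.py <<'E'
from h import *
from scipy.optimize import least_squares
import sys
def blobs(im,col,poly):
    hsv=cv2.cvtColor(im["color"],cv2.COLOR_BGR2HSV);h,s,v=cv2.split(hsv)
    m={"red":((h<6)|(h>172))&(s>150)&(v>90),"orange":(h>=7)&(h<22)&(s>150)&(v>110),"blue":(h>100)&(h<128)&(s>150)&(v>90)}[col]
    k=np.zeros_like(h);cv2.fillConvexPoly(k,np.int32(poly),1);m=(m&(k>0)).astype(np.uint8)
    n,l,st,c=cv2.connectedComponentsWithStats(m)
    o=[]
    for i in range(1,n):
        if st[i,4]<6: continue
        w=s.astype(float)*(cv2.dilate((l==i).astype(np.uint8),np.ones((3,3)))>0)*np.clip(v.astype(float)-40,0,None)*1.0
        ys,xs=np.mgrid[:h.shape[0],:h.shape[1]];o.append(((w*xs).sum()/w.sum(),(w*ys).sum()/w.sum(),st[i,4]))
    return o
def fit():
    ob=[]
    for n in ("top","scene"):
        im=vision.get_image(n)
        poly=[proj(im,p) for p in ((.46,.15,.04),(.74,.16,.04),(.74,-.1,.04),(.46,-.1,.04))]
        for c in ("red","orange","blue"):
            b=blobs(im,c,poly);b.sort(key=lambda r:r[0]);print(n,c,np.round(b,1).tolist())
            if c=="red":
                if len(b)==4:
                    for i,r in enumerate(b): ob.append((im,n,("key",i),r))
            elif len(b): ob.append((im,n,(c,0),max(b,key=lambda r:r[2])))
    def P(p,w):
        k,i=w;c,s=np.cos(p[2]),np.sin(p[2])
        l={"key":(.055,.072-.048*i,.048),"orange":(-.085+p[4],.072,.054),"blue":(-.085+p[3],.024,.054)}[k]
        return (p[0]+c*l[0]-s*l[1],p[1]+s*l[0]+c*l[1],l[2])
    f=lambda p:np.concatenate([np.subtract(proj(im,P(p,w)),r[:2])+(p[5:7] if n=="top" else p[7:9]) for im,n,w,r in ob]+[np.array(p[5:9])*.7])
    s=least_squares(f,[.59,.03,.05,.02,.04,0,0,0,0]);print("p",s.x.round(4),"res",s.fun.round(2))
    return s.x
if __name__=="__main__":
    fit();im=vision.get_image("top")
    cv2.imwrite("pics/"+sys.argv[1],cv2.resize(im["color"][135:255,200:310],None,fx=5,fy=5,interpolation=cv2.INTER_CUBIC))
E
python3 fit.py zoom.png
```

```text
top red [[223.4, 174.4, 67.0], [242.5, 172.9, 67.0], [261.6, 171.1, 66.0], [280.8, 169.5, 66.0]]
top orange [[225.1, 203.8, 74.0]]
top blue [[246.1, 223.3, 74.0]]
scene red [[203.5, 235.1, 57.0], [218.6, 224.0, 51.0], [233.2, 213.3, 52.0], [247.1, 203.0, 46.0]]
scene orange [[226.0, 250.0, 80.0]]
scene blue [[258.0, 249.5, 87.0]]
p [ 0.5989  0.0318  0.0653  0.0116  0.0641  0.0749  0.4217 -0.3136 -0.4033] res [-0.07 -0.05 -0.03 -0.12  0.08 -0.04 -0.01  0.   -0.01 -0.    0.01  0.01
 -0.    0.06  0.04  0.03  0.03  0.08  0.03  0.13  0.07 -0.09 -0.   -0.01
  0.05  0.3  -0.22 -0.28]
```

View pics/zoom.png

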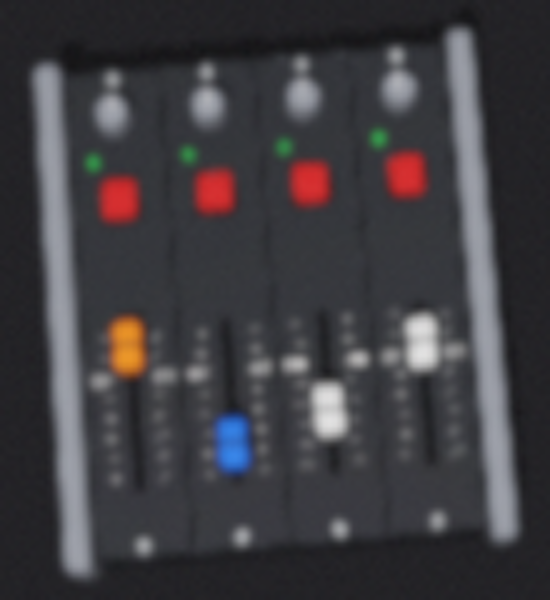

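The zoom confirms blue near the bottom of its slot and orange near the top, with the bold ticks at v≈370. The fit residuals are under 0.3 px: mixer at (0.599, 0.032), yaw 0.065, voice 0.012, music 0.064. Now I compute the first move.

```bash
cat > go.py <<'E'
# usage: go.py lx ly z  (mixer-frame mm) -> tool-frame shift; prints pose in mixer frame
from h import *
from scipy.spatial.transform import Rotation as R
import sys
M=np.array([.5989,.0318,0]);A=R.from_euler("z",.0653)
s=ctrl.get_state();T=R.from_rotvec(s["tool_rot"]);p=np.array(s["position"])
print("t",round(s["time"],2),"local mm",(A.inv().apply(p-M)*1000).round(1),"F local",A.inv().apply(s["ft_force"]).round(2),"grip",round(s["grip_width"],3))
W=A*R.from_rotvec([np.pi,0,0])
g=[float(a)/1000 for a in sys.argv[1:4]]
print("shift mm",(T.inv().apply(M+A.apply(g)-p)*1000).round(1),"turn",(T.inv()*W).as_rotvec().round(4))
E
python3 go.py -107 24 150
```

```text
t 0.8 local mm [-350.5 -593.   201.4] F local [ 0.05 -0.1   0.45] grip 1.003
shift mm [ 461.4 -476.5   51.4] turn [ 1.000e-04 -0.000e+00  3.935e-01]
```

Call:
jog_arm(
  increments=[
    {"tx": 15, "ty": -15, "tz": 0, "wz": 0.08, "gripper": 0},
    {"tx": 40, "ty": -41, "tz": 0, "wz": 0.16, "gripper": 0},
    {"tx": 68, "ty": -70, "tz": 0, "wz": 0.24, "gripper": 0},
    {"tx": 96, "ty": -99, "tz": 0, "wz": 0.32, "gripper": 0},
    {"tx": 124, "ty": -128, "tz": 0, "wz": 0.394, "gripper": 0},
  ],
  grip_force=10,
)

```text
validation failed for argument at $.in...
```

```bash
python3 go.py -107 24 150
```

```text
t 0.8 local mm [-350.5 -593.   201.4] F local [ 0.05 -0.1   0.45] grip 1.003
shift mm [ 461.4 -476.5   51.4] turn [ 1.000e-04 -0.000e+00  3.935e-01]
```

Probably every field is required.

Call:
jog_arm(
  increments=[
    {"tx": 15, "ty": -15, "tz": 0, "wx": 0, "wy": 0, "wz": 0.08, "gripper": 0},
    {"tx": 40, "ty": -41, "tz": 0, "wx": 0, "wy": 0, "wz": 0.16, "gripper": 0},
    {"tx": 68, "ty": -70, "tz": 0, "wx": 0, "wy": 0, "wz": 0.24, "gripper": 0},
    {"tx": 96, "ty": -99, "tz": 0, "wx": 0, "wy": 0, "wz": 0.32, "gripper": 0},
    {"tx": 124, "ty": -128, "tz": 0, "wx": 0, "wy": 0, "wz": 0.394, "gripper": 0},
  ],
  grip_force=10,
)

```text
time: 1.22
position: [0.3426, -0.4115, 0.2014]
tool_rot: [3.14, 0.095, 0.0]
ft_force: [0.6, -0.6, 0.3]
grip_width: 0.705
grip_force: 0.0
```

```bash
python3 go.py -107 24 150
```

```text
t 1.22 local mm [-284.7 -425.6  201.4] F local [ 0.53 -0.61  0.31] grip 0.705
shift mm [ 175.4 -450.5   51.3] turn [ 0.0003 -0.0002 -0.0049]
```

Call:
jog_arm(
  increments=[
    {"tx": 14, "ty": -37, "tz": 0, "wx": 0, "wy": 0, "wz": 0, "gripper": 0},
    {"tx": 28, "ty": -74, "tz": 0, "wx": 0, "wy": 0, "wz": 0, "gripper": 0},
    {"tx": 42, "ty": -111, "tz": 0, "wx": 0, "wy": 0, "wz": 0, "gripper": 0},
    {"tx": 56, "ty": -148, "tz": 0, "wx": 0, "wy": 0, "wz": 0, "gripper": 0},
    {"tx": 70, "ty": -185, "tz": 0, "wx": 0, "wy": 0, "wz": 0, "gripper": 0},
  ],
)

```text
time: 1.63
position: [0.4004, -0.2222, 0.2017]
tool_rot: [3.139, 0.102, 0.001]
ft_force: [1.7, 0.2, 0.1]
grip_width: 0.327
grip_force: 0.0
```

Call:
jog_arm(
  increments=[
    {"tx": 14, "ty": -37, "tz": 0, "wx": 0, "wy": 0, "wz": 0, "gripper": 0},
    {"tx": 28, "ty": -74, "tz": 0, "wx": 0, "wy": 0, "wz": 0, "gripper": 0},
    {"tx": 42, "ty": -111, "tz": 0, "wx": 0, "wy": 0, "wz": 0, "gripper": 0},
    {"tx": 56, "ty": -148, "tz": 0, "wx": 0, "wy": 0, "wz": 0, "gripper": 0},
    {"tx": 70, "ty": -185, "tz": 0, "wx": 0, "wy": 0, "wz": 0, "gripper": 0},
  ],
)

```text
time: 2.05
position: [0.4583, -0.033, 0.2018]
tool_rot: [3.139, 0.102, 0.002]
ft_force: [0.7, -0.4, -0.6]
grip_width: 0.021
grip_force: 0.0
```

```bash
python3 go.py -107 24 75
```

```text
t 2.05 local mm [-144.5  -55.5  201.8] F local [ 0.63 -0.47 -0.61] grip 0.021
shift mm [ 37.3 -79.6 126.8] turn [ 0.001  -0.0011 -0.0006]
```

Call:
jog_arm(
  increments=[
    {"tx": 11, "ty": -23, "tz": 20, "wx": 0, "wy": 0, "wz": 0, "gripper": 0},
    {"tx": 22, "ty": -46, "tz": 45, "wx": 0, "wy": 0, "wz": 0, "gripper": 0},
    {"tx": 33, "ty": -66, "tz": 75, "wx": 0, "wy": 0, "wz": 0, "gripper": 0},
    {"tx": 33, "ty": -66, "tz": 100, "wx": 0, "wy": 0, "wz": 0, "gripper": 0},
    {"tx": 33, "ty": -66, "tz": 120, "wx": 0, "wy": 0, "wz": 0, "gripper": 0},
  ],
)

```text
time: 2.47
position: [0.4862, 0.0351, 0.0796]
tool_rot: [-3.139, -0.107, 0.002]
ft_force: [-1.1, -0.6, -0.2]
grip_width: 0.005
grip_force: 0.0
```

Call:
jog_arm(
  increments=[
    {"tx": 0, "ty": 0, "tz": 0, "wx": 0, "wy": 0, "wz": 0, "gripper": 0},
    {"tx": 0, "ty": 0, "tz": 0, "wx": 0, "wy": 0, "wz": 0, "gripper": 0},
    {"tx": 0, "ty": 0, "tz": 0, "wx": 0, "wy": 0, "wz": 0, "gripper": 0},
    {"tx": 0, "ty": 0, "tz": 0, "wx": 0, "wy": 0, "wz": 0, "gripper": 0},
    {"tx": 0, "ty": 0, "tz": 0, "wx": 0, "wy": 0, "wz": 0, "gripper": 0},
  ],
)

```text
time: 2.88
position: [0.488, 0.0329, 0.0829]
tool_rot: [3.139, 0.101, 0.005]
ft_force: [0.7, -0.4, -0.3]
grip_width: 0.006
grip_force: 0.0
```

```bash
python3 go.py -107 24 49
python3 - <<'E'
from h import *
im=vision.get_image("scene")
cv2.imwrite("pics/s1.png",cv2.resize(im["color"][140:310,150:340],None,fx=4,fy=3.5,interpolation=cv2.INTER_CUBIC))
E
```

```text
t 2.88 local mm [-110.6    8.3   82.9] F local [ 0.68 -0.4  -0.34] grip 0.006
shift mm [  3.5 -15.7  33.9] turn [ 0.0008 -0.0029 -0.0012]
```

View pics/s1.png

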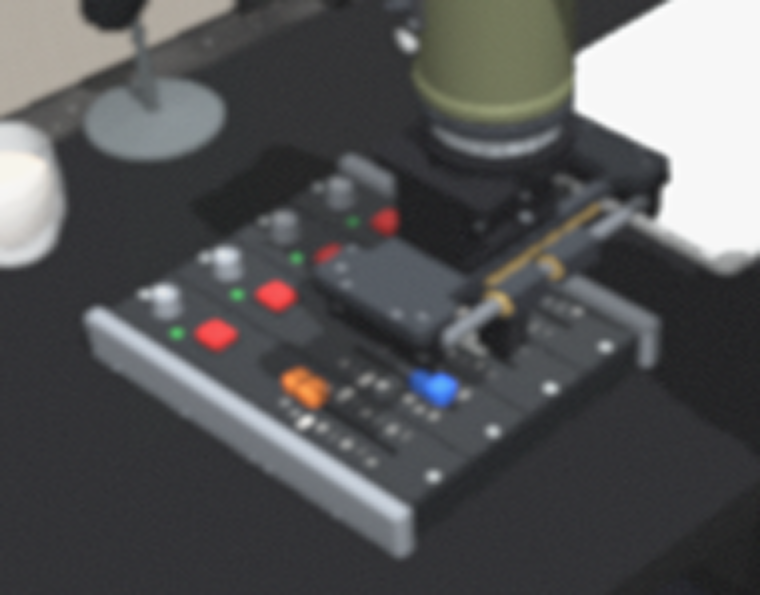

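The gripper is over the strips near the blue cap (≈435,385 in the crop), with its tips just on its right. I'll shift left, then go down behind the cap.

Call:
jog_arm(
  increments=[
    {"tx": 3, "ty": -16, "tz": 0, "wx": 0, "wy": -0.003, "wz": 0, "gripper": 0},
    {"tx": 3, "ty": -16, "tz": 8, "wx": 0, "wy": -0.003, "wz": 0, "gripper": 0},
    {"tx": 3, "ty": -16, "tz": 20, "wx": 0, "wy": -0.003, "wz": 0, "gripper": 0},
    {"tx": 3, "ty": -16, "tz": 30, "wx": 0, "wy": -0.003, "wz": 0, "gripper": 0},
    {"tx": 3, "ty": -16, "tz": 33, "wx": 0, "wy": -0.003, "wz": 0, "gripper": 0},
  ],
)

```text
time: 3.35
position: [0.4867, 0.0483, 0.0458]
tool_rot: [3.14, 0.101, -0.011]
ft_force: [-0.8, -0.7, -0.4]
grip_width: 0.006
grip_force: 0.0
```

Call:
jog_arm(
  increments=[
    {"tx": 0, "ty": 0, "tz": 0, "wx": 0, "wy": 0, "wz": 0, "gripper": 0},
    {"tx": 0, "ty": 0, "tz": 0, "wx": 0, "wy": 0, "wz": 0, "gripper": 0},
    {"tx": 0, "ty": 0, "tz": 0, "wx": 0, "wy": 0, "wz": 0, "gripper": 0},
    {"tx": 0, "ty": 0, "tz": 0, "wx": 0, "wy": 0, "wz": 0, "gripper": 0},
    {"tx": 0, "ty": 0, "tz": 0, "wx": 0, "wy": 0, "wz": 0, "gripper": 0},
  ],
)

```text
time: 3.77
position: [0.4891, 0.0492, 0.0488]
tool_rot: [3.14, 0.102, -0.003]
ft_force: [-0.2, -0.6, 0.0]
grip_width: 0.005
grip_force: 0.0
```

```bash
python3 go.py -57 24 49
```

```text
t 3.77 local mm [-108.4   24.6   48.8] F local [-0.19 -0.55  0.05] grip 0.005
shift mm [51.4  0.5 -0.4] turn [ 0.0002  0.0021 -0.0006]
```

Call:
jog_arm(
  increments=[
    {"tx": 4, "ty": 0, "tz": 0, "wx": 0, "wy": 0, "wz": 0, "gripper": 0},
    {"tx": 8, "ty": 0, "tz": 0, "wx": 0, "wy": 0, "wz": 0, "gripper": 0},
    {"tx": 12, "ty": 0, "tz": 0, "wx": 0, "wy": 0, "wz": 0, "gripper": 0},
    {"tx": 17, "ty": 0, "tz": 0, "wx": 0, "wy": 0, "wz": 0, "gripper": 0},
    {"tx": 22, "ty": 0, "tz": 0, "wx": 0, "wy": 0, "wz": 0, "gripper": 0},
  ],
)

```text
time: 4.18
position: [0.5113, 0.0508, 0.0483]
tool_rot: [3.14, 0.102, -0.004]
ft_force: [-0.6, -0.1, -0.6]
grip_width: 0.008
grip_force: 0.0
```

Call:
jog_arm(
  increments=[
    {"tx": 5, "ty": 0, "tz": 0, "wx": 0, "wy": 0, "wz": 0, "gripper": 0},
    {"tx": 10, "ty": 0, "tz": 0, "wx": 0, "wy": 0, "wz": 0, "gripper": 0},
    {"tx": 15, "ty": 0, "tz": 0, "wx": 0, "wy": 0, "wz": 0, "gripper": 0},
    {"tx": 19, "ty": 0, "tz": 0, "wx": 0, "wy": 0, "wz": 0, "gripper": 0},
    {"tx": 22, "ty": 0, "tz": 0, "wx": 0, "wy": 0, "wz": 0, "gripper": 0},
  ],
)

```text
time: 4.6
position: [0.5332, 0.0522, 0.0481]
tool_rot: [-3.14, -0.102, 0.005]
ft_force: [0.6, -1.3, 0.1]
grip_width: 0.003
grip_force: 0.0
```

Call:
jog_arm(
  increments=[
    {"tx": 0, "ty": 0, "tz": 0, "wx": 0, "wy": 0, "wz": 0, "gripper": 0},
    {"tx": 0, "ty": 0, "tz": 0, "wx": 0, "wy": 0, "wz": 0, "gripper": 0},
    {"tx": 0, "ty": 0, "tz": 0, "wx": 0, "wy": 0, "wz": 0, "gripper": 0},
    {"tx": 0, "ty": 0, "tz": 0, "wx": 0, "wy": 0, "wz": 0, "gripper": 0},
    {"tx": 0, "ty": 0, "tz": 0, "wx": 0, "wy": 0, "wz": 0, "gripper": 0},
  ],
)

```text
time: 5.02
position: [0.5324, 0.0521, 0.0482]
tool_rot: [3.14, 0.102, -0.005]
ft_force: [0.5, -0.5, -0.2]
grip_width: 0.006
grip_force: 0.0
```

```bash
python3 go.py -57 24 49;python3 fit.py zoom2.png
python3 - <<'E'
from h import *
im=vision.get_image("scene")
cv2.imwrite("pics/s2.png",cv2.resize(im["color"][200:310,180:330],None,fx=5,fy=5,interpolation=cv2.INTER_CUBIC))
E
```

```text
t 5.02 local mm [-65.   24.6  48.2] F local [ 0.44 -0.5  -0.23] grip 0.006
shift mm [ 8.   0.5 -0.8] turn [ 0.0003  0.0032 -0.0005]
top red [[261.6, 171.1, 49.0], [280.9, 169.3, 52.0]]
top orange []
top blue []
scene red [[203.4, 234.9, 56.0]]
scene orange [[226.1, 249.9, 81.0]]
scene blue [[258.5, 250.1, 80.0]]
p [ 0.6012  0.0315  0.0598  0.0085  0.0627 -0.     -0.      0.     -0.    ] res [ 0. -0. -0.  0. -0. -0.  0. -0.]
```

View pics/s2.png

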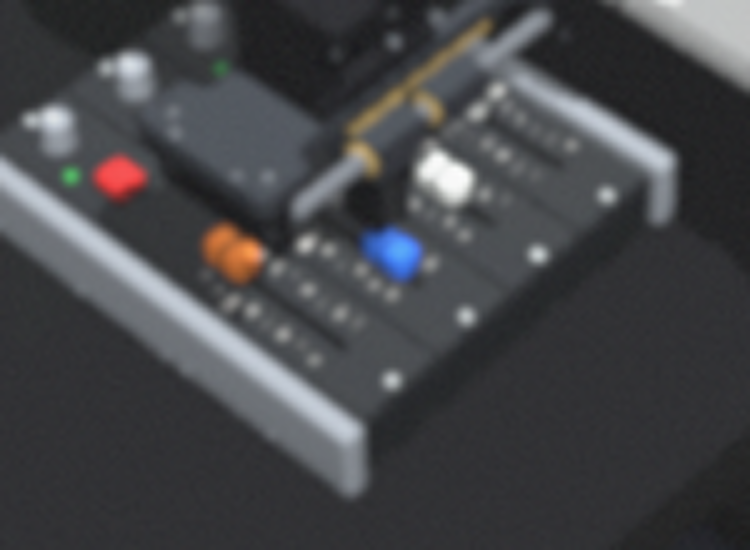

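Run:
```python
from h import *
s=ctrl.get_state();p=np.array(s["position"]);print(p,s["joint_positions"])
for n in("scene","top"):
    im=vision.get_image(n)
    print(n,np.round(proj(im,p),1),"up50",np.round(proj(im,p+[0,0,.05]),1), "cap fit",np.round(proj(im,(.5248,.0510,.054)),1),"R",np.array(im["extrinsics"]).round(3).tolist())
im=vision.get_image("top")
cv2.imwrite("pics/t2.png",cv2.resize(im["color"][135:255,200:310],None,fx=5,fy=5,interpolation=cv2.INTER_CUBIC))
```

```text
[0.53253234 0.05208453 0.04822787] [ 0.42354533  0.27276647 -0.64095236  1.88982558  0.18744115  1.04196772
 -1.80137834]
scene [255.5 249.9] up50 [254.5 234.6] cap fit [258.1 249.8] R [[-0.697, -0.717, -0.011, 0.363], [-0.493, 0.49, -0.719, 0.363], [0.522, -0.495, -0.695, 0.907], [0.0, 0.0, 0.0, 1.0]]
top [245.8 219.8] up50 [244.2 217. ] cap fit [246.1 222.6] R [[-0.02, -1.0, -0.01, -0.01], [-0.988, 0.021, -0.154, 0.557], [0.154, 0.006, -0.988, 1.059], [0.0, 0.0, 0.0, 1.0]]
```

View pics/t2.png

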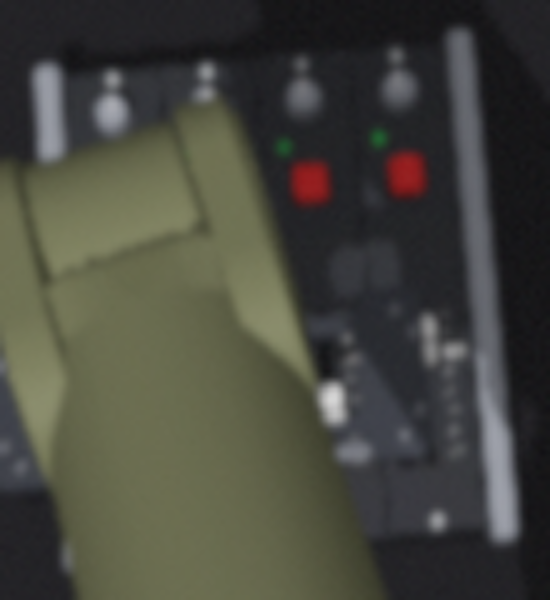

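The blue cap is where it was (scene pixel 258,250). The black fingertip shows just above the cap's far half and ends at its top, so the shut fingers sit about 12 mm higher than the TCP figure. I'll lift, back up, and probe down for the faceplate by force.

Call:
jog_arm(
  increments=[
    {"tx": 0, "ty": 0, "tz": -5, "wx": 0, "wy": 0, "wz": 0, "gripper": 0},
    {"tx": -10, "ty": 0, "tz": -8, "wx": 0, "wy": 0, "wz": 0, "gripper": 0},
    {"tx": -22, "ty": 0, "tz": -8, "wx": 0, "wy": 0, "wz": 0, "gripper": 0},
    {"tx": -34, "ty": 0, "tz": -8, "wx": 0, "wy": 0, "wz": 0, "gripper": 0},
    {"tx": -44, "ty": 0, "tz": -8, "wx": 0, "wy": 0, "wz": 0, "gripper": 0},
  ],
)

```text
time: 5.78
position: [0.4881, 0.0494, 0.0566]
tool_rot: [3.14, 0.102, -0.005]
ft_force: [-0.2, -0.4, -0.6]
grip_width: -0.001
grip_force: 0.0
```

Call:
jog_arm(
  increments=[
    {"tx": 0, "ty": 0, "tz": 0, "wx": 0, "wy": 0, "wz": 0, "gripper": 0},
    {"tx": 0, "ty": 0, "tz": 2, "wx": 0, "wy": 0, "wz": 0, "gripper": 0},
    {"tx": 0, "ty": 0, "tz": 4, "wx": 0, "wy": 0, "wz": 0, "gripper": 0},
    {"tx": 0, "ty": 0, "tz": 6, "wx": 0, "wy": 0, "wz": 0, "gripper": 0},
    {"tx": 0, "ty": 0, "tz": 8, "wx": 0, "wy": 0, "wz": 0, "gripper": 0},
  ],
)

```text
time: 6.2
position: [0.4891, 0.0494, 0.0481]
tool_rot: [-3.14, -0.102, 0.005]
ft_force: [-0.2, 0.1, -0.3]
grip_width: 0.008
grip_force: 0.0
```

Call:
jog_arm(
  increments=[
    {"tx": 0, "ty": 0, "tz": 1, "wx": 0, "wy": 0, "wz": 0, "gripper": 0},
    {"tx": 0, "ty": 0, "tz": 2, "wx": 0, "wy": 0, "wz": 0, "gripper": 0},
    {"tx": 0, "ty": 0, "tz": 3, "wx": 0, "wy": 0, "wz": 0, "gripper": 0},
    {"tx": 0, "ty": 0, "tz": 4, "wx": 0, "wy": 0, "wz": 0, "gripper": 0},
    {"tx": 0, "ty": 0, "tz": 4, "wx": 0, "wy": 0, "wz": 0, "gripper": 0},
  ],
)

```text
time: 6.62
position: [0.4885, 0.0493, 0.0441]
tool_rot: [3.14, 0.102, -0.005]
ft_force: [0.2, 0.0, -0.0]
grip_width: 0.004
grip_force: 0.0
```

```bash
python3 go.py -107 24 43
python3 - <<'E'
from h import *
import cv2
im=vision.get_image("scene");s=ctrl.get_state();p=np.array(s["position"])
a=proj(im,p);print(a)
c=im["color"][int(a[1])-45:int(a[1])+25,int(a[0])-40:int(a[0])+40]
c=cv2.resize(c,None,fx=8,fy=8,interpolation=cv2.INTER_CUBIC);c=cv2.convertScaleAbs(c,alpha=2,beta=10)
cv2.circle(c,(int((a[0]%1+40)*8),int((a[1]%1+45)*8)),3,(0,255,0),-1)
cv2.imwrite("pics/s3.png",c)
E
```

```text
t 6.62 local mm [-109.    24.7   44.1] F local [ 0.24  0.02 -0.02] grip 0.004
shift mm [2.  0.7 1.1] turn [-0.      0.0034 -0.0005]
(np.float64(269.8826209472368), np.float64(261.054388665449))
```

View pics/s3.png

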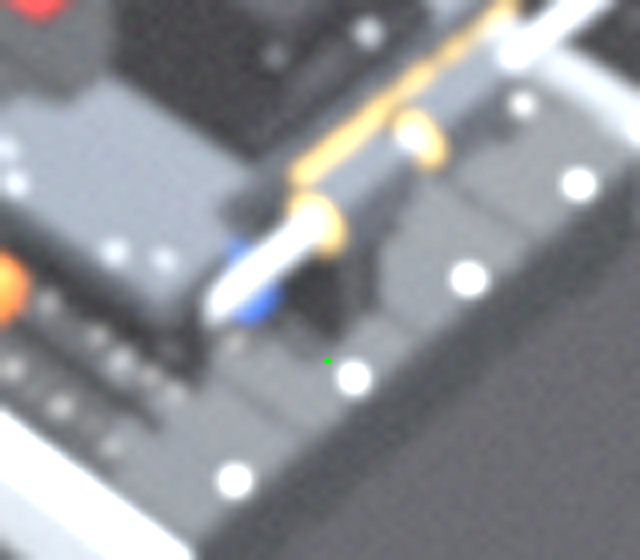

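The tip ends about 3 px (roughly 10 mm) above the predicted TCP (green dot), which confirms the offset. I'll keep probing down.

Call:
jog_arm(
  increments=[
    {"tx": 0, "ty": 0, "tz": 1, "wx": 0, "wy": 0, "wz": 0, "gripper": 0},
    {"tx": 0, "ty": 0, "tz": 2, "wx": 0, "wy": 0, "wz": 0, "gripper": 0},
    {"tx": 0, "ty": 0, "tz": 3, "wx": 0, "wy": 0, "wz": 0, "gripper": 0},
    {"tx": 0, "ty": 0, "tz": 4, "wx": 0, "wy": 0, "wz": 0, "gripper": 0},
    {"tx": 0, "ty": 0, "tz": 4, "wx": 0, "wy": 0, "wz": 0, "gripper": 0},
  ],
)

```text
time: 7.08
position: [0.4885, 0.0493, 0.0401]
tool_rot: [3.14, 0.102, -0.005]
ft_force: [-0.1, -0.1, 0.1]
grip_width: 0.007
grip_force: 0.0
```

Call:
jog_arm(
  increments=[
    {"tx": 0, "ty": 0, "tz": 0.5, "wx": 0, "wy": 0, "wz": 0, "gripper": 0},
    {"tx": 0, "ty": 0, "tz": 1, "wx": 0, "wy": 0, "wz": 0, "gripper": 0},
    {"tx": 0, "ty": 0, "tz": 1.5, "wx": 0, "wy": 0, "wz": 0, "gripper": 0},
    {"tx": 0, "ty": 0, "tz": 2, "wx": 0, "wy": 0, "wz": 0, "gripper": 0},
    {"tx": 0, "ty": 0, "tz": 2, "wx": 0, "wy": 0, "wz": 0, "gripper": 0},
  ],
)

```text
time: 7.5
position: [0.4886, 0.0493, 0.0382]
tool_rot: [3.14, 0.102, -0.005]
ft_force: [0.3, -0.0, -0.0]
grip_width: 0.001
grip_force: 0.0
```

Call:
jog_arm(
  increments=[
    {"tx": 4, "ty": 0, "tz": 0.5, "wx": 0, "wy": 0, "wz": 0, "gripper": 0},
    {"tx": 8, "ty": 0, "tz": 1, "wx": 0, "wy": 0, "wz": 0, "gripper": 0},
    {"tx": 12, "ty": 0, "tz": 1, "wx": 0, "wy": 0, "wz": 0, "gripper": 0},
    {"tx": 16, "ty": 0, "tz": 1, "wx": 0, "wy": 0, "wz": 0, "gripper": 0},
    {"tx": 20, "ty": 0, "tz": 1, "wx": 0, "wy": 0, "wz": 0, "gripper": 0},
  ],
)

```text
time: 7.92
position: [0.5085, 0.0505, 0.0371]
tool_rot: [3.14, 0.102, -0.007]
ft_force: [-2.7, -0.4, 0.7]
grip_width: 0.005
grip_force: 0.8
```

Call:
jog_arm(
  increments=[
    {"tx": 5, "ty": 0, "tz": 0, "wx": 0, "wy": 0, "wz": 0, "gripper": 0},
    {"tx": 10, "ty": 0, "tz": 0, "wx": 0, "wy": 0, "wz": 0, "gripper": 0},
    {"tx": 15, "ty": 0, "tz": 0, "wx": 0, "wy": 0, "wz": 0, "gripper": 0},
    {"tx": 19, "ty": 0, "tz": 0, "wx": 0, "wy": 0, "wz": 0, "gripper": 0},
    {"tx": 21, "ty": 0, "tz": 0, "wx": 0, "wy": 0, "wz": 0, "gripper": 0},
  ],
)

```text
time: 8.33
position: [0.5303, 0.0521, 0.0371]
tool_rot: [-3.14, -0.102, 0.004]
ft_force: [-0.7, 0.3, 0.1]
grip_width: 0.008
grip_force: 0.7
```

```bash
python3 go.py -57 24 37;cat > cap.py <<'E'
from fit import *
M=np.array([.5989,.0318]);c,sn=np.cos(.0653),np.sin(.0653)
from scipy.optimize import brentq,minimize_scalar
for n,off in(("top",(.075,.42)),("scene",(-.31,-.40))):
    im=vision.get_image(n)
    poly=[proj(im,p) for p in ((.46,.15,.04),(.74,.16,.04),(.74,-.1,.04),(.46,-.1,.04))]
    for col,y in(("blue",.024),("orange",.072)):
        for b in blobs(im,col,poly):
            f=lambda q:np.hypot(*(np.subtract(proj(im,(M[0]+c*(q-.085)-sn*y,M[1]+sn*(q-.085)+c*y,.054)),b[:2])+off))
            r=minimize_scalar(f,bounds=(-.02,.09),method="bounded");print(n,col,np.round(b,1),"q",round(r.x,4),"err px",round(r.fun,2))
E
python3 cap.py
```

```text
t 8.33 local mm [-67.2  24.7  37.1] F local [-0.73  0.3   0.14] grip 0.008
shift mm [10.2  0.7  0.1] turn [-0.0002  0.0028 -0.0006]
scene blue [248.6 245.6  19. ] q 0.0371 err px 2.15
scene orange [225.5 250.8  61. ] q 0.064 err px 1.07
```

Now it's pushing. I'll advance 10 mm, then lift off and check.

Call:
jog_arm(
  increments=[
    {"tx": 3, "ty": 0, "tz": 0, "wx": 0, "wy": 0, "wz": 0, "gripper": 0},
    {"tx": 6, "ty": 0, "tz": 0, "wx": 0, "wy": 0, "wz": 0, "gripper": 0},
    {"tx": 9, "ty": 0, "tz": 0, "wx": 0, "wy": 0, "wz": 0, "gripper": 0},
    {"tx": 10, "ty": 0, "tz": 0, "wx": 0, "wy": 0, "wz": 0, "gripper": 0},
    {"tx": 10, "ty": 0, "tz": 0, "wx": 0, "wy": 0, "wz": 0, "gripper": 0},
  ],
)

```text
time: 8.85
position: [0.54, 0.0526, 0.0372]
tool_rot: [3.14, 0.102, -0.004]
ft_force: [-0.9, -0.4, 0.1]
grip_width: 0.006
grip_force: 0.4
```

```bash
python3 go.py -57 24 37
```

```text
t 8.85 local mm [-57.4  24.6  37.2] F local [-0.91 -0.32  0.13] grip 0.006
shift mm [0.4 0.6 0.2] turn [-0.0001  0.0026 -0.0006]
```

Call:
jog_arm(
  increments=[
    {"tx": -6, "ty": 0, "tz": 0, "wx": 0, "wy": 0, "wz": 0, "gripper": 0},
    {"tx": -14, "ty": 0, "tz": -10, "wx": 0, "wy": 0, "wz": 0, "gripper": 0},
    {"tx": -30, "ty": 10, "tz": -40, "wx": 0, "wy": 0, "wz": 0, "gripper": 0},
    {"tx": -35, "ty": 30, "tz": -70, "wx": 0, "wy": 0, "wz": 0, "gripper": 0},
    {"tx": -35, "ty": 60, "tz": -90, "wx": 0, "wy": 0, "wz": 0, "gripper": 0},
  ],
)

```text
time: 9.27
position: [0.5084, -0.0068, 0.1299]
tool_rot: [3.14, 0.111, -0.0]
ft_force: [1.1, -0.3, -0.0]
grip_width: 0.003
grip_force: 0.0
```

Call:
jog_arm(
  increments=[
    {"tx": 0, "ty": 25, "tz": -10, "wx": 0, "wy": 0, "wz": 0, "gripper": 0},
    {"tx": 0, "ty": 55, "tz": -20, "wx": 0, "wy": 0, "wz": 0, "gripper": 0},
    {"tx": 0, "ty": 80, "tz": -20, "wx": 0, "wy": 0, "wz": 0, "gripper": 0},
    {"tx": 0, "ty": 90, "tz": -20, "wx": 0, "wy": 0, "wz": 0, "gripper": 0},
    {"tx": 0, "ty": 90, "tz": -20, "wx": 0, "wy": 0, "wz": 0, "gripper": 0},
  ],
)

```text
time: 9.68
position: [0.5142, -0.1023, 0.1472]
tool_rot: [3.139, 0.094, -0.005]
ft_force: [-1.3, 0.0, 0.2]
grip_width: 0.006
grip_force: 0.0
```

```bash
python3 cap.py; python3 go.py 17 72 100
```

```text
top blue [245.  207.9  74. ] q 0.0498 err px 0.02
top orange [225.1 203.8  74. ] q 0.0641 err px 0.01
scene blue [245.6 241.2  77. ] q 0.05 err px 0.14
scene orange [226. 250.  79.] q 0.0641 err px 0.12
t 9.78 local mm [ -92.9 -123.8  146.9] F local [0.58 0.97 0.01] grip 0.008
shift mm [ 110.1 -195.7   46.7] turn [-0.0013  0.0035  0.0002]
```

Voice reads 0.050 in both cameras. Now I go to the far side of the orange cap.

Call:
jog_arm(
  increments=[
    {"tx": 16, "ty": -30, "tz": 0, "wx": 0, "wy": 0, "wz": 0, "gripper": 0},
    {"tx": 32, "ty": -62, "tz": 0, "wx": 0, "wy": 0, "wz": 0, "gripper": 0},
    {"tx": 50, "ty": -96, "tz": 0, "wx": 0, "wy": 0, "wz": 0, "gripper": 0},
    {"tx": 68, "ty": -130, "tz": 10, "wx": 0, "wy": 0, "wz": 0, "gripper": 0},
    {"tx": 85, "ty": -160, "tz": 20, "wx": 0, "wy": 0.003, "wz": 0, "gripper": 0},
  ],
)

```text
time: 10.2
position: [0.5893, 0.0717, 0.1274]
tool_rot: [-3.138, -0.109, -0.002]
ft_force: [0.5, -0.8, 0.6]
grip_width: 0.001
grip_force: 0.0
```

Call:
jog_arm(
  increments=[
    {"tx": 13, "ty": -22, "tz": 8, "wx": 0, "wy": 0, "wz": 0, "gripper": 0},
    {"tx": 19, "ty": -34, "tz": 20, "wx": 0, "wy": 0, "wz": 0, "gripper": 0},
    {"tx": 19, "ty": -35, "tz": 30, "wx": 0, "wy": 0, "wz": 0, "gripper": 0},
    {"tx": 19, "ty": -35, "tz": 40, "wx": 0, "wy": 0, "wz": 0, "gripper": 0},
    {"tx": 19, "ty": -35, "tz": 40, "wx": 0, "wy": 0, "wz": 0, "gripper": 0},
  ],
)

```text
time: 10.62
position: [0.6033, 0.1017, 0.0843]
tool_rot: [3.139, 0.103, -0.008]
ft_force: [-0.6, -0.9, -0.9]
grip_width: 0.005
grip_force: 0.0
```

Call:
jog_arm(
  increments=[
    {"tx": 0, "ty": 0, "tz": 0, "wx": 0, "wy": 0, "wz": 0, "gripper": 0},
    {"tx": 0, "ty": 0, "tz": 0, "wx": 0, "wy": 0, "wz": 0, "gripper": 0},
    {"tx": 0, "ty": 0, "tz": 0, "wx": 0, "wy": 0, "wz": 0, "gripper": 0},
    {"tx": 0, "ty": 0, "tz": 0, "wx": 0, "wy": 0, "wz": 0, "gripper": 0},
    {"tx": 0, "ty": 0, "tz": 0, "wx": 0, "wy": 0, "wz": 0, "gripper": 0},
  ],
)

```text
time: 11.03
position: [0.6062, 0.1015, 0.0877]
tool_rot: [3.14, 0.1, 0.002]
ft_force: [0.5, 0.9, 0.3]
grip_width: 0.001
grip_force: 0.0
```

```bash
python3 go.py 12 72 37
```

```text
t 11.03 local mm [11.8 69.1 87.7] F local [0.54 0.91 0.31] grip 0.001
shift mm [ 0.2 -3.  50.7] turn [ 0.0004 -0.0011 -0.0014]
```

Call:
jog_arm(
  increments=[
    {"tx": 0, "ty": -3, "tz": 10, "wx": 0, "wy": 0, "wz": 0, "gripper": 0},
    {"tx": 0, "ty": -3, "tz": 22, "wx": 0, "wy": 0, "wz": 0, "gripper": 0},
    {"tx": 0, "ty": -3, "tz": 34, "wx": 0, "wy": 0, "wz": 0, "gripper": 0},
    {"tx": 0, "ty": -3, "tz": 40, "wx": 0, "wy": 0, "wz": 0, "gripper": 0},
    {"tx": 0, "ty": -3, "tz": 42, "wx": 0, "wy": 0, "wz": 0, "gripper": 0},
  ],
)

```text
time: 11.45
position: [0.6039, 0.1046, 0.0424]
tool_rot: [3.14, 0.102, -0.006]
ft_force: [-0.2, -0.4, -0.6]
grip_width: 0.007
grip_force: 0.0
```

Call:
jog_arm(
  increments=[
    {"tx": 0, "ty": 0, "tz": 2, "wx": 0, "wy": 0, "wz": 0, "gripper": 0},
    {"tx": 0, "ty": 0, "tz": 4, "wx": 0, "wy": 0, "wz": 0, "gripper": 0},
    {"tx": 0, "ty": 0, "tz": 6, "wx": 0, "wy": 0, "wz": 0, "gripper": 0},
    {"tx": 0, "ty": 0, "tz": 8, "wx": 0, "wy": 0, "wz": 0, "gripper": 0},
    {"tx": 0, "ty": 0, "tz": 8, "wx": 0, "wy": 0, "wz": 0, "gripper": 0},
  ],
)

```text
time: 11.87
position: [0.6055, 0.1049, 0.0369]
tool_rot: [3.14, 0.102, -0.0]
ft_force: [-0.5, 0.4, -0.6]
grip_width: 0.009
grip_force: 0.0
```

```bash
python3 go.py -63.5 72 37;python3 cap.py
```

```text
t 11.87 local mm [11.4 72.6 36.9] F local [-0.45  0.39 -0.6 ] grip 0.009
shift mm [-74.9   0.6  -0.1] turn [ 0.0001  0.     -0.0005]
scene blue [245.7 241.1  78. ] q 0.0499 err px 0.08
scene orange [226. 250.  81.] q 0.0642 err px 0.1
```

Call:
jog_arm(
  increments=[
    {"tx": -2, "ty": 0, "tz": 0, "wx": 0, "wy": 0, "wz": 0, "gripper": 0},
    {"tx": -4, "ty": 0, "tz": 0, "wx": 0, "wy": 0, "wz": 0, "gripper": 0},
    {"tx": -7, "ty": 0, "tz": 0, "wx": 0, "wy": 0, "wz": 0, "gripper": 0},
    {"tx": -10, "ty": 0, "tz": 0, "wx": 0, "wy": 0, "wz": 0, "gripper": 0},
    {"tx": -13, "ty": 0, "tz": 0, "wx": 0, "wy": 0, "wz": 0, "gripper": 0},
  ],
)

```text
time: 12.38
position: [0.5929, 0.1042, 0.0373]
tool_rot: [3.14, 0.102, 0.002]
ft_force: [1.1, -0.3, -0.1]
grip_width: 0.007
grip_force: 0.7
```

Call:
jog_arm(
  increments=[
    {"tx": -3, "ty": 0, "tz": 0, "wx": 0, "wy": 0, "wz": 0, "gripper": 0},
    {"tx": -6, "ty": 0, "tz": 0, "wx": 0, "wy": 0, "wz": 0, "gripper": 0},
    {"tx": -9, "ty": 0, "tz": 0, "wx": 0, "wy": 0, "wz": 0, "gripper": 0},
    {"tx": -12, "ty": 0, "tz": 0, "wx": 0, "wy": 0, "wz": 0, "gripper": 0},
    {"tx": -15, "ty": 0, "tz": 0, "wx": 0, "wy": 0, "wz": 0, "gripper": 0},
  ],
)

```text
time: 12.8
position: [0.5775, 0.1032, 0.0371]
tool_rot: [3.14, 0.102, 0.0]
ft_force: [1.1, 0.1, 0.4]
grip_width: 0.006
grip_force: 0.7
```

Call:
jog_arm(
  increments=[
    {"tx": -3, "ty": 0, "tz": 0, "wx": 0, "wy": 0, "wz": 0, "gripper": 0},
    {"tx": -6, "ty": 0, "tz": 0, "wx": 0, "wy": 0, "wz": 0, "gripper": 0},
    {"tx": -9, "ty": 0, "tz": 0, "wx": 0, "wy": 0, "wz": 0, "gripper": 0},
    {"tx": -12, "ty": 0, "tz": 0, "wx": 0, "wy": 0, "wz": 0, "gripper": 0},
    {"tx": -15, "ty": 0, "tz": 0, "wx": 0, "wy": 0, "wz": 0, "gripper": 0},
  ],
)

```text
time: 13.22
position: [0.5624, 0.1022, 0.0371]
tool_rot: [3.14, 0.102, 0.0]
ft_force: [0.8, 0.8, -0.1]
grip_width: 0.007
grip_force: 0.7
```

Call:
jog_arm(
  increments=[
    {"tx": -3, "ty": 0, "tz": 0, "wx": 0, "wy": 0, "wz": 0, "gripper": 0},
    {"tx": -6, "ty": 0, "tz": 0, "wx": 0, "wy": 0, "wz": 0, "gripper": 0},
    {"tx": -9, "ty": 0, "tz": 0, "wx": 0, "wy": 0, "wz": 0, "gripper": 0},
    {"tx": -12, "ty": 0, "tz": 0, "wx": 0, "wy": 0, "wz": 0, "gripper": 0},
    {"tx": -15, "ty": 0, "tz": 0, "wx": 0, "wy": 0, "wz": 0, "gripper": 0},
  ],
)

```text
time: 13.63
position: [0.5474, 0.1012, 0.037]
tool_rot: [3.14, 0.102, -0.0]
ft_force: [1.1, 0.2, 0.7]
grip_width: 0.008
grip_force: 0.7
```

```bash
python3 go.py -63.5 72 37;python3 cap.py
```

```text
t 13.63 local mm [-46.9  72.6  37. ] F local [1.12 0.08 0.72] grip 0.008
shift mm [-16.6   0.6   0. ] turn [ 0.0001  0.     -0.0005]
top blue [245.2 208.5  65. ] q 0.0484 err px 0.2
scene blue [247.1 242.1  57. ] q 0.0454 err px 0.11
scene orange [241.9 261.3  91. ] q 0.0144 err px 0.05
```

Call:
jog_arm(
  increments=[
    {"tx": -3, "ty": 0, "tz": 0, "wx": 0, "wy": 0, "wz": 0, "gripper": 0},
    {"tx": -6, "ty": 0, "tz": 0, "wx": 0, "wy": 0, "wz": 0, "gripper": 0},
    {"tx": -9, "ty": 0, "tz": 0, "wx": 0, "wy": 0, "wz": 0, "gripper": 0},
    {"tx": -11.5, "ty": 0, "tz": 0, "wx": 0, "wy": 0, "wz": 0, "gripper": 0},
    {"tx": -13, "ty": 0, "tz": 0, "wx": 0, "wy": 0, "wz": 0, "gripper": 0},
  ],
)

```text
time: 14.15
position: [0.5343, 0.1004, 0.037]
tool_rot: [3.14, 0.102, -0.0]
ft_force: [1.1, -0.5, 0.1]
grip_width: 0.005
grip_force: 0.7
```

Call:
jog_arm(
  increments=[
    {"tx": -0.5, "ty": 0, "tz": 0, "wx": 0, "wy": 0, "wz": 0, "gripper": 0},
    {"tx": -1, "ty": 0, "tz": 0, "wx": 0, "wy": 0, "wz": 0, "gripper": 0},
    {"tx": -1.5, "ty": 0, "tz": 0, "wx": 0, "wy": 0, "wz": 0, "gripper": 0},
    {"tx": -2, "ty": 0, "tz": 0, "wx": 0, "wy": 0, "wz": 0, "gripper": 0},
    {"tx": -2, "ty": 0, "tz": 0, "wx": 0, "wy": 0, "wz": 0, "gripper": 0},
  ],
)

```text
time: 14.57
position: [0.5326, 0.1003, 0.037]
tool_rot: [3.14, 0.102, -0.0]
ft_force: [0.9, -0.4, -0.0]
grip_width: 0.005
grip_force: 0.6
```

```bash
python3 go.py -63.5 72 37;python3 cap.py
```

```text
t 14.57 local mm [-61.7  72.6  37. ] F local [ 0.88 -0.45 -0.03] grip 0.005
shift mm [-1.8  0.6 -0. ] turn [ 0.0001  0.0002 -0.0005]
top blue [245.2 208.   60. ] q 0.0495 err px 0.18
scene blue [248.9 243.8  10. ] q 0.0392 err px 0.44
scene orange [246.5 264.6  90. ] q 0.0003 err px 0.05
```

Call:
jog_arm(
  increments=[
    {"tx": -0.5, "ty": 0, "tz": 0, "wx": 0, "wy": 0, "wz": 0, "gripper": 0},
    {"tx": -1, "ty": 0, "tz": 0, "wx": 0, "wy": 0, "wz": 0, "gripper": 0},
    {"tx": -1.5, "ty": 0, "tz": 0, "wx": 0, "wy": 0, "wz": 0, "gripper": 0},
    {"tx": -1.5, "ty": 0, "tz": 0, "wx": 0, "wy": 0, "wz": 0, "gripper": 0},
    {"tx": -1.5, "ty": 0, "tz": 0, "wx": 0, "wy": 0, "wz": 0, "gripper": 0},
  ],
)

```text
time: 15.08
position: [0.5313, 0.1003, 0.0374]
tool_rot: [3.14, 0.102, 0.0]
ft_force: [-0.2, 0.6, 3.7]
grip_width: 0.006
grip_force: 1.8
```

Call:
jog_arm(
  increments=[
    {"tx": 3, "ty": 0, "tz": 0, "wx": 0, "wy": 0, "wz": 0, "gripper": 0},
    {"tx": 8, "ty": 0, "tz": 0, "wx": 0, "wy": 0, "wz": 0, "gripper": 0},
    {"tx": 14, "ty": 0, "tz": -10, "wx": 0, "wy": 0, "wz": 0, "gripper": 0},
    {"tx": 18, "ty": 0, "tz": -25, "wx": 0, "wy": 0, "wz": 0, "gripper": 0},
    {"tx": 25, "ty": 0, "tz": -40, "wx": 0, "wy": 0, "wz": 0, "gripper": 0},
  ],
)

```text
time: 15.5
position: [0.5558, 0.1018, 0.0773]
tool_rot: [-3.14, -0.102, 0.003]
ft_force: [0.3, -0.0, 0.2]
grip_width: 0.008
grip_force: 0.0
```

Call:
jog_arm(
  increments=[
    {"tx": 20, "ty": 0, "tz": 0, "wx": 0, "wy": 0, "wz": 0, "gripper": 0},
    {"tx": 45, "ty": 0, "tz": 0, "wx": 0, "wy": 0, "wz": 0, "gripper": 0},
    {"tx": 70, "ty": 0, "tz": 0, "wx": 0, "wy": 0, "wz": 0, "gripper": 0},
    {"tx": 88, "ty": 0, "tz": 0, "wx": 0, "wy": 0, "wz": 0, "gripper": 0},
    {"tx": 93, "ty": 0, "tz": 0, "wx": 0, "wy": 0, "wz": 0, "gripper": 0},
  ],
)

```text
time: 15.92
position: [0.6518, 0.1074, 0.077]
tool_rot: [-3.139, -0.099, -0.002]
ft_force: [0.7, -0.4, -0.6]
grip_width: 0.003
grip_force: 0.0
```

Call:
jog_arm(
  increments=[
    {"tx": 0, "ty": 0, "tz": 0, "wx": 0, "wy": 0, "wz": 0, "gripper": 0},
    {"tx": 0, "ty": 0, "tz": 0, "wx": 0, "wy": 0, "wz": 0, "gripper": 0},
    {"tx": 0, "ty": 0, "tz": 0, "wx": 0, "wy": 0, "wz": 0, "gripper": 0},
    {"tx": 0, "ty": 0, "tz": 0, "wx": 0, "wy": 0, "wz": 0, "gripper": 0},
    {"tx": 0, "ty": 0, "tz": 0, "wx": 0, "wy": 0, "wz": 0, "gripper": 0},
  ],
)

```text
time: 16.33
position: [0.6483, 0.1077, 0.0773]
tool_rot: [3.139, 0.102, -0.0]
ft_force: [0.4, -0.6, 1.1]
grip_width: 0.007
grip_force: 0.0
```

```bash
python3 go.py 55 72 50;python3 cap.py
```

```text
t 16.33 local mm [54.3 72.6 77.3] F local [ 0.35 -0.59  1.1 ] grip 0.007
shift mm [ 0.7  0.5 27.3] turn [ 0.0006  0.     -0.0001]
scene blue [245.7 241.1  79. ] q 0.05 err px 0.09
scene orange [246.3 264.5  85. ] q 0.0008 err px 0.06
```

Both faders are right (voice 0.050, music 0.001). Now the key.

Call:
jog_arm(
  increments=[
    {"tx": 0.5, "ty": 0, "tz": 8, "wx": 0, "wy": 0, "wz": 0, "gripper": 0},
    {"tx": 0.5, "ty": 0, "tz": 16, "wx": 0, "wy": 0, "wz": 0, "gripper": 0},
    {"tx": 0.5, "ty": 0, "tz": 24, "wx": 0, "wy": 0, "wz": 0, "gripper": 0},
    {"tx": 0.5, "ty": 0, "tz": 29, "wx": 0, "wy": 0, "wz": 0, "gripper": 0},
    {"tx": 0.5, "ty": 0, "tz": 32, "wx": 0, "wy": 0, "wz": 0, "gripper": 0},
  ],
)

```text
time: 16.85
position: [0.6485, 0.1076, 0.0432]
tool_rot: [3.14, 0.102, -0.004]
ft_force: [-0.5, 0.5, -0.1]
grip_width: 0.007
grip_force: 0.0
```

Call:
jog_arm(
  increments=[
    {"tx": 0, "ty": 0, "tz": 1, "wx": 0, "wy": 0, "wz": 0, "gripper": 0},
    {"tx": 0, "ty": 0, "tz": 2, "wx": 0, "wy": 0, "wz": 0, "gripper": 0},
    {"tx": 0, "ty": 0, "tz": 3, "wx": 0, "wy": 0, "wz": 0, "gripper": 0},
    {"tx": 0, "ty": 0, "tz": 4, "wx": 0, "wy": 0, "wz": 0, "gripper": 0},
    {"tx": 0, "ty": 0, "tz": 5, "wx": 0, "wy": 0, "wz": 0, "gripper": 0},
  ],
)

```text
time: 17.27
position: [0.6497, 0.1079, 0.0403]
tool_rot: [3.14, 0.102, 0.001]
ft_force: [-0.8, -1.1, -0.1]
grip_width: 0.003
grip_force: 0.0
```

Call:
jog_arm(
  increments=[
    {"tx": 0, "ty": 0, "tz": 0.5, "wx": 0, "wy": 0, "wz": 0, "gripper": 0},
    {"tx": 0, "ty": 0, "tz": 1, "wx": 0, "wy": 0, "wz": 0, "gripper": 0},
    {"tx": 0, "ty": 0, "tz": 1.5, "wx": 0, "wy": 0, "wz": 0, "gripper": 0},
    {"tx": 0, "ty": 0, "tz": 2, "wx": 0, "wy": 0, "wz": 0, "gripper": 0},
    {"tx": 0, "ty": 0, "tz": 2, "wx": 0, "wy": 0, "wz": 0, "gripper": 0},
  ],
)

```text
time: 17.68
position: [0.6494, 0.1078, 0.0379]
tool_rot: [3.14, 0.102, -0.0]
ft_force: [0.6, -0.1, -0.6]
grip_width: 0.006
grip_force: 0.0
```

Call:
jog_arm(
  increments=[
    {"tx": 0, "ty": 0, "tz": 0.5, "wx": 0, "wy": 0, "wz": 0, "gripper": 0},
    {"tx": 0, "ty": 0, "tz": 1, "wx": 0, "wy": 0, "wz": 0, "gripper": 0},
    {"tx": 0, "ty": 0, "tz": 1.5, "wx": 0, "wy": 0, "wz": 0, "gripper": 0},
    {"tx": 0, "ty": 0, "tz": 2, "wx": 0, "wy": 0, "wz": 0, "gripper": 0},
    {"tx": 0, "ty": 0, "tz": 2, "wx": 0, "wy": 0, "wz": 0, "gripper": 0},
  ],
)

```text
time: 18.1
position: [0.6494, 0.1078, 0.0359]
tool_rot: [3.14, 0.102, -0.0]
ft_force: [-0.6, -0.9, -0.9]
grip_width: 0.005
grip_force: 0.0
```

Call:
jog_arm(
  increments=[
    {"tx": 0, "ty": 0, "tz": 0.5, "wx": 0, "wy": 0, "wz": 0, "gripper": 0},
    {"tx": 0, "ty": 0, "tz": 1, "wx": 0, "wy": 0, "wz": 0, "gripper": 0},
    {"tx": 0, "ty": 0, "tz": 1.5, "wx": 0, "wy": 0, "wz": 0, "gripper": 0},
    {"tx": 0, "ty": 0, "tz": 1.5, "wx": 0, "wy": 0, "wz": 0, "gripper": 0},
    {"tx": 0, "ty": 0, "tz": 1.5, "wx": 0, "wy": 0, "wz": 0, "gripper": 0},
  ],
)

```text
time: 18.52
position: [0.6494, 0.1078, 0.0345]
tool_rot: [3.14, 0.102, -0.0]
ft_force: [-0.5, 0.3, -0.3]
grip_width: 0.007
grip_force: 0.0
```

Call:
jog_arm(
  increments=[
    {"tx": 0, "ty": 0, "tz": 0.5, "wx": 0, "wy": 0, "wz": 0, "gripper": 0},
    {"tx": 0, "ty": 0, "tz": 1, "wx": 0, "wy": 0, "wz": 0, "gripper": 0},
    {"tx": 0, "ty": 0, "tz": 1.5, "wx": 0, "wy": 0, "wz": 0, "gripper": 0},
    {"tx": 0, "ty": 0, "tz": 1.5, "wx": 0, "wy": 0, "wz": 0, "gripper": 0},
    {"tx": 0, "ty": 0, "tz": 1.5, "wx": 0, "wy": 0, "wz": 0, "gripper": 0},
  ],
)

```text
time: 18.93
position: [0.6494, 0.1078, 0.0329]
tool_rot: [3.14, 0.102, -0.0]
ft_force: [0.7, 0.1, -0.4]
grip_width: 0.007
grip_force: 0.0
```

Call:
jog_arm(
  increments=[
    {"tx": 0, "ty": 0, "tz": 0.5, "wx": 0, "wy": 0, "wz": 0, "gripper": 0},
    {"tx": 0, "ty": 0, "tz": 1, "wx": 0, "wy": 0, "wz": 0, "gripper": 0},
    {"tx": 0, "ty": 0, "tz": 1.5, "wx": 0, "wy": 0, "wz": 0, "gripper": 0},
    {"tx": 0, "ty": 0, "tz": 1.5, "wx": 0, "wy": 0, "wz": 0, "gripper": 0},
    {"tx": 0, "ty": 0, "tz": 1.5, "wx": 0, "wy": 0, "wz": 0, "gripper": 0},
  ],
)

```text
time: 19.35
position: [0.6495, 0.1078, 0.0315]
tool_rot: [3.14, 0.102, -0.0]
ft_force: [0.5, 0.4, -0.3]
grip_width: 0.006
grip_force: 0.0
```

Run:
```python
from h import *
im=vision.get_image("scene")
c=cv2.resize(im["color"][190:290,170:290],None,fx=6,fy=6,interpolation=cv2.INTER_CUBIC)
a=proj(im,ctrl.get_state()["position"]);cv2.circle(c,(int((a[0]-170)*6),int((a[1]-190)*6)),3,(0,255,0),-1)
cv2.imwrite("pics/s4.png",cv2.convertScaleAbs(c,alpha=2,beta=10))
```

```text
(no output)
```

View pics/s4.png

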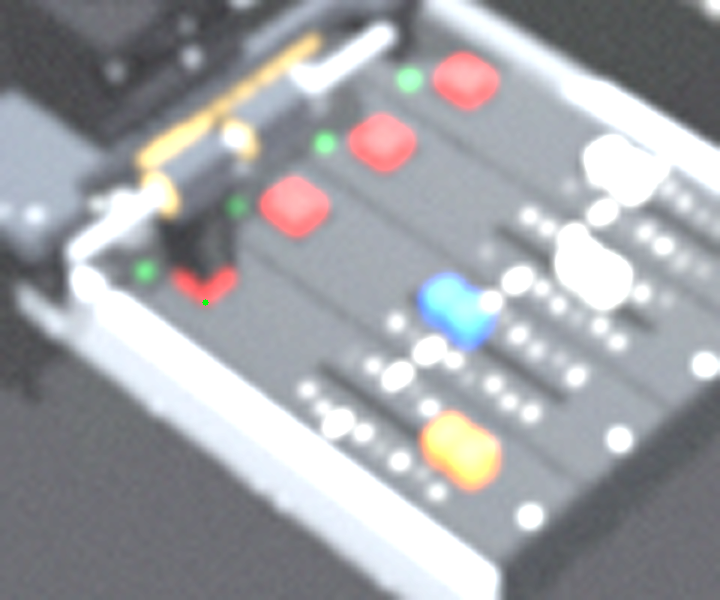

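The fingers stand right on the music key (205,265). The tips are about 20 mm above the reported TCP (dot at 205,302), so contact is imminent. I'll keep pressing in small steps.

Call:
jog_arm(
  increments=[
    {"tx": 0, "ty": 0, "tz": 0.5, "wx": 0, "wy": 0, "wz": 0, "gripper": 0},
    {"tx": 0, "ty": 0, "tz": 1, "wx": 0, "wy": 0, "wz": 0, "gripper": 0},
    {"tx": 0, "ty": 0, "tz": 1.5, "wx": 0, "wy": 0, "wz": 0, "gripper": 0},
    {"tx": 0, "ty": 0, "tz": 1.5, "wx": 0, "wy": 0, "wz": 0, "gripper": 0},
    {"tx": 0, "ty": 0, "tz": 1.5, "wx": 0, "wy": 0, "wz": 0, "gripper": 0},
  ],
)

```text
time: 19.82
position: [0.6495, 0.1078, 0.0301]
tool_rot: [3.14, 0.102, 0.0]
ft_force: [-0.7, -0.7, 1.6]
grip_width: 0.007
grip_force: 0.6
```

Call:
jog_arm(
  increments=[
    {"tx": 0, "ty": 0, "tz": 0.5, "wx": 0, "wy": 0, "wz": 0, "gripper": 0},
    {"tx": 0, "ty": 0, "tz": 1, "wx": 0, "wy": 0, "wz": 0, "gripper": 0},
    {"tx": 0, "ty": 0, "tz": 1.5, "wx": 0, "wy": 0, "wz": 0, "gripper": 0},
    {"tx": 0, "ty": 0, "tz": 1.5, "wx": 0, "wy": 0, "wz": 0, "gripper": 0},
    {"tx": 0, "ty": 0, "tz": 1.5, "wx": 0, "wy": 0, "wz": 0, "gripper": 0},
  ],
)

```text
time: 20.23
position: [0.6495, 0.1078, 0.0285]
tool_rot: [3.14, 0.102, 0.0]
ft_force: [-0.1, 0.4, 2.0]
grip_width: 0.005
grip_force: 1.1
```

Pressing now.

Call:
jog_arm(
  increments=[
    {"tx": 0, "ty": 0, "tz": 0.5, "wx": 0, "wy": 0, "wz": 0, "gripper": 0},
    {"tx": 0, "ty": 0, "tz": 1, "wx": 0, "wy": 0, "wz": 0, "gripper": 0},
    {"tx": 0, "ty": 0, "tz": 1.5, "wx": 0, "wy": 0, "wz": 0, "gripper": 0},
    {"tx": 0, "ty": 0, "tz": 1.5, "wx": 0, "wy": 0, "wz": 0, "gripper": 0},
    {"tx": 0, "ty": 0, "tz": 1.5, "wx": 0, "wy": 0, "wz": 0, "gripper": 0},
  ],
)

```text
time: 20.65
position: [0.6496, 0.1078, 0.0269]
tool_rot: [3.14, 0.102, 0.0]
ft_force: [-0.5, -0.1, 1.5]
grip_width: 0.006
grip_force: 0.8
```

Call:
jog_arm(
  increments=[
    {"tx": 0, "ty": 0, "tz": 0.3, "wx": 0, "wy": 0, "wz": 0, "gripper": 0},
    {"tx": 0, "ty": 0, "tz": 0.6, "wx": 0, "wy": 0, "wz": 0, "gripper": 0},
    {"tx": 0, "ty": 0, "tz": 0.9, "wx": 0, "wy": 0, "wz": 0, "gripper": 0},
    {"tx": 0, "ty": 0, "tz": 1, "wx": 0, "wy": 0, "wz": 0, "gripper": 0},
    {"tx": 0, "ty": 0, "tz": 1, "wx": 0, "wy": 0, "wz": 0, "gripper": 0},
  ],
)

```text
time: 21.07
position: [0.6495, 0.1079, 0.0263]
tool_rot: [3.14, 0.102, 0.0]
ft_force: [-0.7, -1.1, 4.7]
grip_width: 0.009
grip_force: 2.3
```

Call:
jog_arm(
  increments=[
    {"tx": 0, "ty": 0, "tz": 0.3, "wx": 0, "wy": 0, "wz": 0, "gripper": 0},
    {"tx": 0, "ty": 0, "tz": 0.6, "wx": 0, "wy": 0, "wz": 0, "gripper": 0},
    {"tx": 0, "ty": 0, "tz": 0.8, "wx": 0, "wy": 0, "wz": 0, "gripper": 0},
    {"tx": 0, "ty": 0, "tz": 0.8, "wx": 0, "wy": 0, "wz": 0, "gripper": 0},
    {"tx": 0, "ty": 0, "tz": 0.8, "wx": 0, "wy": 0, "wz": 0, "gripper": 0},
  ],
)

```text
time: 21.48
position: [0.6495, 0.1079, 0.0262]
tool_rot: [3.14, 0.102, 0.0]
ft_force: [-2.5, -0.9, 8.5]
grip_width: 0.003
grip_force: 4.2
```

It has bottomed out at 8.5 N, so I lift off and clear the view.

Call:
jog_arm(
  increments=[
    {"tx": 0, "ty": 0, "tz": -4, "wx": 0, "wy": 0, "wz": 0, "gripper": 0},
    {"tx": 0, "ty": 0, "tz": -16, "wx": 0, "wy": 0, "wz": 0, "gripper": 0},
    {"tx": 0, "ty": 0, "tz": -40, "wx": 0, "wy": 0, "wz": 0, "gripper": 0},
    {"tx": 0, "ty": 0, "tz": -75, "wx": 0, "wy": 0, "wz": 0, "gripper": 0},
    {"tx": 0, "ty": 0, "tz": -110, "wx": 0, "wy": 0, "wz": 0, "gripper": 0},
  ],
)

```text
time: 21.9
position: [0.6486, 0.1077, 0.1357]
tool_rot: [-3.14, -0.102, 0.004]
ft_force: [0.5, 0.1, 0.2]
grip_width: 0.006
grip_force: 0.0
```

Call:
jog_arm(
  increments=[
    {"tx": -18, "ty": 30, "tz": -10, "wx": 0, "wy": 0, "wz": 0, "gripper": 0},
    {"tx": -36, "ty": 62, "tz": -20, "wx": 0, "wy": 0, "wz": 0, "gripper": 0},
    {"tx": -54, "ty": 96, "tz": -20, "wx": 0, "wy": 0, "wz": 0, "gripper": 0},
    {"tx": -72, "ty": 130, "tz": -20, "wx": 0, "wy": 0, "wz": 0, "gripper": 0},
    {"tx": -90, "ty": 164, "tz": -20, "wx": 0, "wy": 0, "wz": 0, "gripper": 0},
  ],
)

```text
time: 22.32
position: [0.5696, -0.063, 0.156]
tool_rot: [3.139, 0.103, 0.002]
ft_force: [0.5, -0.4, -0.0]
grip_width: 0.003
grip_force: 0.0
```

Call:
jog_arm(
  increments=[
    {"tx": -18, "ty": 30, "tz": 0, "wx": 0, "wy": 0, "wz": 0, "gripper": 0},
    {"tx": -30, "ty": 55, "tz": 0, "wx": 0, "wy": 0, "wz": 0, "gripper": 0},
    {"tx": -36, "ty": 70, "tz": 0, "wx": 0, "wy": 0, "wz": 0, "gripper": 0},
    {"tx": -36, "ty": 72, "tz": 0, "wx": 0, "wy": 0, "wz": 0, "gripper": 0},
    {"tx": -36, "ty": 72, "tz": 0, "wx": 0, "wy": 0, "wz": 0, "gripper": 0},
  ],
)

```text
time: 22.73
position: [0.539, -0.1367, 0.1556]
tool_rot: [3.14, 0.098, 0.001]
ft_force: [0.2, 0.6, 0.2]
grip_width: 0.007
grip_force: 0.0
```

```bash
python3 cap.py; python3 fit.py zoom3.png; python3 go.py 0 0 0
python3 - <<'E'
import cv2;from h import *
im=vision.get_image("scene")
c=cv2.resize(im["color"][180:290,165:315],None,fx=5,fy=5,interpolation=cv2.INTER_CUBIC)
cv2.imwrite("pics/s5.png",cv2.convertScaleAbs(c,alpha=1.3))
E
```

```text
top blue [245.  207.9  72. ] q 0.0499 err px 0.06
top orange [226.9 229.3  71. ] q 0.0009 err px 0.07
scene blue [245.6 241.2  77. ] q 0.05 err px 0.14
scene orange [246.3 264.5  80. ] q 0.0008 err px 0.08
top red [[223.5, 174.7, 59.0], [242.5, 172.9, 64.0], [261.6, 171.2, 63.0], [280.8, 169.5, 61.0]]
top orange [[226.9, 229.4, 71.0]]
top blue [[245.1, 207.9, 72.0]]
scene red [[203.5, 235.9, 46.0], [218.6, 224.0, 52.0], [233.2, 213.3, 51.0], [247.1, 203.0, 46.0]]
scene orange [[246.3, 264.5, 79.0]]
scene blue [[245.6, 241.2, 76.0]]
p [ 0.5985  0.0319  0.0686  0.0503  0.0015  0.1807  0.3657 -0.3323 -0.3563] res [-0.19 -0.16 -0.05  0.01  0.06  0.02 -0.03  0.01  0.09 -0.02  0.03 -0.04
  0.02 -0.49  0.05  0.25 -0.01  0.25 -0.04  0.26  0.06 -0.06  0.08 -0.04
  0.13  0.26 -0.23 -0.25]
t 22.98 local mm [ -69.9 -161.3  155.3] F local [-0.95  0.04  0.08] grip 0.005
shift mm [  70.3 -161.   155.4] turn [-0.0006 -0.0003  0.0027]
```

View pics/s5.png

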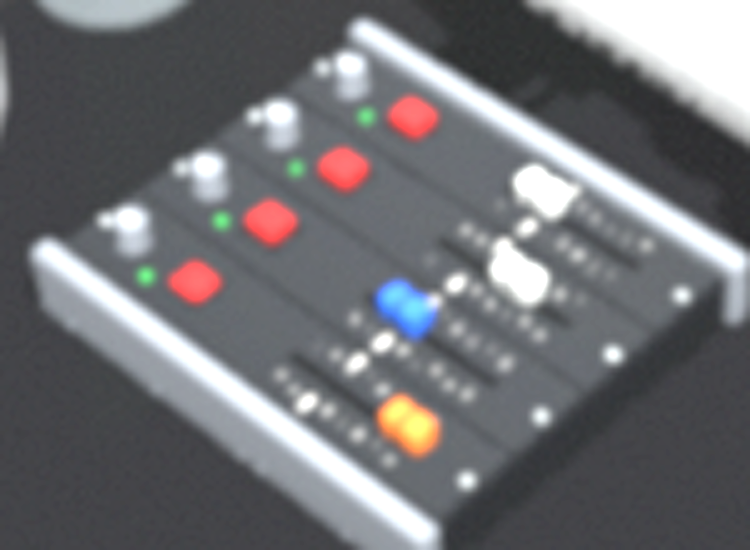

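The picture shows blue level with the bold ticks (405,308), orange at the near end (410,425), and the music key (195,283) lower and flatter than the other three. The white caps are unmoved and the arm is clear.

```bash
python3 -c "
from bench import ctrl
print(ctrl.close_job())"
```

```text
the job is handed in; nothing more can be done
None
```

I handed the job in at about 23 s; no verdict came back. By the cameras, the voice fader is on the bold mark (0.050 m), the music was faded at about 4 cm/s to the near end (about 1 mm), and its mute key was then pressed and stays down. I saw nothing else on the mixer move.

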